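# Throw the over-centre clamp of the desk binding press with its lever tube

### The arm

A 6-joint arm with a two-finger parallel gripper is mounted at the origin on the work surface. World frame = base frame: x ahead of the robot, y to its left, z up, the work surface at z = 0. Lengths are in mm, angles in rad, forces in N, time in s.
With the tool pointing down it reaches from about 275 to 775 mm from the base axis. Payload 14.6 kg.
Tool frame: the origin (TCP) lies at the centre of the arm's flange, where the gripper is bolted on; the fingertips stand 173 mm ahead of it and the grasp point (between the pads) lies 155 mm ahead of it; z points along the fingers, y is the line along which they close (so a half turn about z gives the same grasp; the last joint's range is limited). The gripper opens to 85 mm and grips with 20 to 120 N. Pads are 22 mm wide; open, the fingers measure 114 mm over their backs; the gripper's body (76 mm by 85 mm) begins 54 mm behind the grasp point. The pads swing forward as they close: fully open they stand 13 mm farther back than shut.
Start: joints at [-1.461, 0.263, -0.048, 1.259, 0, 1.415], TCP at [137.395, -506.707, 404.678] pointing down, gripper open.
Joint ranges: [-2.65, 2.65], [-0.89, 1.7], [-1.18, 1.37], [-2.13, 2.11], [-1.35, 1.29], [-3.14, 3.14]. Speed limits (rad/s): [1.89, 1.89, 2.57, 2.79, 3.14, 3.14].

### API

Orientations are given as a unit quaternion [x, y, z, w].
In Python, from rig import status, eyes, ctrl gives the robot as it stands.
- The arm moves only by the tool servo_tool, never from a script. Its argument "moves" is a list of rows, each an object of numbers: "hand": the opening, from 0 (shut) to 1 (fully open); "dx", "dy", "dz": the shift along the world's x, y, z in m; "turn": the turn about the world's z in rad. A call has 1 to 12 rows; each row shifts and turns the commanded pose from where the row before left it; what a row does not reach is not made up. A row lasts 1/12 s, in which the tool goes at most 41.7 mm and 7.16 degrees, less where a joint would pass 70% of its speed; a pose out of reach is approached as far as the arm can. A call with a gripper value outside its range is refused whole. The fingers move at their own pace and stop on an object; "newtons" is the grip in N (left out, the last holds). Time passes only in rows, so rows that do not move let the fingers close. It gives the time, the measured TCP pose, the force, the opening and the grip force at its end, in the units of the state.
- status.get_obs(): the state, without advancing time (a new reading comes with each control period).
- eyes.camera(name): name is "scene" or "side" or "wrist"; returns (picture, depth): 400x640x3 uint8, red, green, blue; 400x640 float32, mm along the optical axis (not along the pixel's ray), 0 where there is no reading.
- eyes.calibration(name): a dict with "mtx" (3x3 intrinsics, pixels), "rvec" (rotation vector, rad) and "tvec" (3), from world to camera coordinates, as OpenCV has them. Camera axes: x right, y down, z forward; pixel columns grow to the right and rows downward; lengths in mm; the calibration is good to about 2 mm. A picture is of the moment at which its call begins: read the wrist's pose just before it. calibration takes no time and is no camera call; for the wrist camera it gives the pose at the moment of the call.
- ctrl.sign_off(): hands the job in; it is judged then, once.
The state is a dict: "t": time; "q": joint angles; "qd": joint speeds; "tau": joint torques, N m; "tcp_pos": TCP position; "tool_rot": TCP orientation; "ft_force": force on the tool from outside, world axes, zero at the start; "torque": the same for the moment, N m; "opening": finger opening in mm; "gripper_force": force on a finger pad.
Only numpy, scipy, OpenCV 4.12 (cv2) and the standard library are available. Lean on these libraries where they do the work, as an engineer would, in place of code of your own. Each camera call takes 0.05 s, during which the arm holds its last target. There are 200 camera calls.

### The job

The record volume lies ready in the desk binding press. Pick up the loose lever tube, slip its open end over the press's short clamp handle all the way up to the collar and let go of it there, then take the tube again by its free end and swing it up and over until the clamp goes past its dead point and stays locked on the volume. Move the clamp handle only by the tube, leave the tube on the handle, and do not disturb the volume or the things around the press.

Things in the scene. Friction and masses are not known exactly. Their poses are not given: they have to be found in the camera images.
- press: grey iron desk binding press bolted to the desk: base plate 200 x 290 x 14 mm (x -130 to 70, y -145 to 145 mm), two posts, a yoke 34 mm wide across them, 92 to 110 mm high (toggle cheeks to 126 mm), a pressing beam under it. Origin on the desk, right under the clamp handle's pivot; x points to its back (the open handle points to -x), y along the yoke, z up
- pivot (a point): the clamp handle's pivot, 107.5 mm over the desk, on the middle of the yoke. The pivot axis is horizontal, along the press's y axis.
- handle (a joint): clamp handle angle, rad about a level axis along the press's y. 0 = open, pointing to the press's -x and 0.262 above level; elevation = 0.262 + value. 1.309 = upright, dead point; 1.449 = locked on the far stop, leaning 8 degrees to +x. Springs drive it back to 0 before the dead point, hold it locked after. Moment to swing it: 0.6 N m at first, about 2 halfway, none at the dead point
- stub_collar (a point): centre of the outer face of the collar (27 mm across) on the clamp handle, 28 mm from the pivot along the handle: the tube's mouth must come to rest against it. Its x axis points outward along the handle.
- stub_tip (a point): tip of the clamp handle's stub, 85 mm from the pivot: the stub is a plain round steel rod 15 mm thick, 57 mm long from the collar to the tip, its last 8 mm tapering to 7 mm.
- lever_tube: loose lever tube: square aluminium tube 160 mm long, 25 x 25 mm outside, 18 x 18 mm inside, about 0.16 kg, lying on the desk to the left or to the right of the press. Origin in the middle of its length on its underside (tube axis 12.5 mm above it); its x axis runs along the tube to the open mouth; the other end is plugged and has a black grip sleeve over its last 50 mm.
- tube_mouth (a point): centre of the tube's open mouth, on the tube's axis, 80 mm from the middle.
- tube_grip (a point): centre of the tube's black grip sleeve, on the tube's axis, 55 mm from the middle and 25 mm from the plugged free end: where to take hold for the throw.
- volume: hard-bound record volume 148 x 205 x 24 mm lying on the press's base plate under the beam. Origin in the middle of its underside.
- beam: the press's horizontal pressing beam, 232 x 30 x 25 mm, which comes down about 14 mm onto the volume as the clamp is thrown. Origin in the middle of its underside
- stapler: black desk stapler, 140 x 38 x 55 mm, a bystander.
- mouse: black computer mouse, 105 x 60 x 36 mm, a bystander.
- glue: white glue bottle, 52 mm across, 130 mm tall, a bystander.
Mind the look-alikes: they are no part of the job. Several things have the shape of the lever_tube; the one meant has the colours described above.

How it is judged:
By the outcome, as a careful person would: the job done as asked, in the order asked, and still so for the second after the job is handed in, with the robot touching nothing.
It also fails if it takes over 51 s, if anything falls off the work surface, if the arm or the gripper's body presses on something with over 40 N, if the wrist force passes 120 N, or if a joint passes its speed limit or range.

## Working session

There is one attempt and no reset: what is moved stays moved. The work goes in short steps, Python scripts to look and compute and a tool call to move; the robot and the scene stay as the last step left them, time stands still between calls to the robot, and variables do not carry over. Pictures are saved under pics/ and viewed, at most 10 in all, crops included, and the job is handed in when it is done.

Besides the shell and the picture viewer there is one more tool, called after "Call:" as name([rows], argument=value, ...), one row to a line, values as JSON. servo_tool: Moves the arm, as the interface text tells. Its arguments: {"type":"object","properties":{"moves":{"type":"array"},"newtons":{"type":"number"}},"required":["moves"]}

```bash
mkdir -p pics; cat > h.py <<'E'
import numpy as np, cv2
from rig import status, eyes, ctrl
def world(name,depth,cal=None):
    c=cal or eyes.calibration(name);K=np.array(c["mtx"]);R=cv2.Rodrigues(np.array(c["rvec"],float))[0];t=np.array(c["tvec"],float).ravel()
    v,u=np.mgrid[0:400,0:640]
    p=np.stack([(u-K[0,2])/K[0,0]*depth,(v-K[1,2])/K[1,1]*depth,depth],-1)
    return (p-t)@R
def snap(name,fn):
    c=eyes.calibration(name);im,d=eyes.camera(name);cv2.imwrite(f'pics/{fn}.png',im[...,::-1]);np.savez(f'{fn}.npz',im=im,P=world(name,d,c),d=d);return im,d,c
E
python3 - <<'E'
from h import *
a,_,c=snap('scene','s0');b,_,c2=snap('side','d0')
print(c,c2)
s=status.get_obs();print(s)
E
```

```text
{'mtx': array([[384.82045073,   0.        , 319.62207524],
       [  0.        , 384.82045073, 205.50604415],
       [  0.        ,   0.        ,   1.        ]]), 'rvec': array([ 1.81557091,  1.67496334, -0.69734246]), 'tvec': array([   8.64678057, -326.18379029, 1494.16788706])} {'mtx': array([[518.37032782,   0.        , 319.48855558],
       [  0.        , 518.37032782, 193.90305244],
       [  0.        ,   0.        ,   1.        ]]), 'rvec': array([ 0.70902792, -2.41265439,  1.3433838 ]), 'tvec': array([ 424.94549171,  271.72803207, 1305.67500966])}
{'t': 0.1, 'q': array([-1.46128733e+00,  2.63481452e-01, -4.88134176e-02,  1.25940818e+00,
        2.04030053e-06,  1.41551660e+00]), 'qd': array([ 5.80982260e-05, -3.03796589e-04,  2.79335749e-04,  6.49872728e-04,
        1.99737383e-03,  1.20386408e-04]), 'tau': array([ 3.95587718e-03, -6.38577890e+01,  3.85063684e+01,  9.86021594e-03,
       -1.65806050e-04, -1.92946680e-05]), 'tcp_pos': array([ 137.39343653, -506.63442753,  404.29185903]), 'tool_rot': array([ 9.91248559e-01,  1.32007914e-01,  1.13942988e-05, -4.53218461e-04]), 'ft_force': array([ 0.00135872, -0.21310964, -0.27795509]), 'torque': array([-0.01285063, -0.0202704 , -0.04368946]), 'gripper_force': 0.0, 'opening': 85.24538277572653}
```

View pics/s0.png

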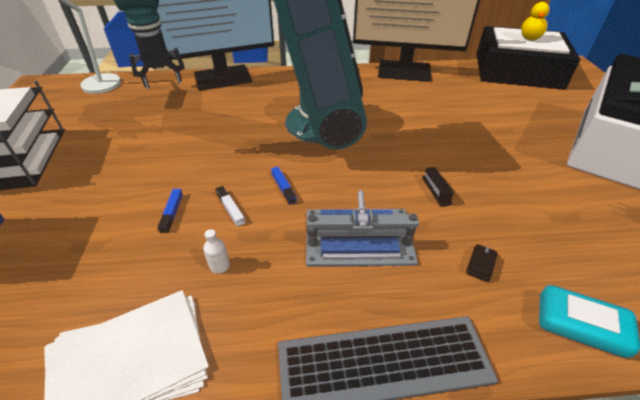

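View pics/d0.png

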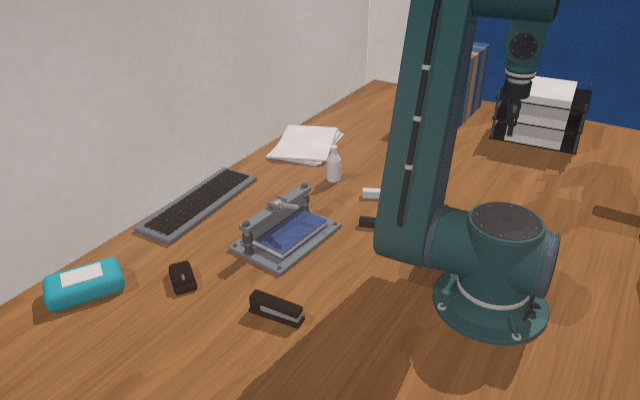

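The scene camera faces the robot. The target tube, silver with a black sleeve, is at about (230,206): its sleeve is at (221,191) and its mouth at (240,222). The two blue look-alikes are at (171,210) and (283,185). The press is at (361,240), with its handle at (361,205) pointing to the robot. The side view shows the same layout.

```bash
python3 - <<'E'
from h import *
z=np.load('s0.npz');im,P=z['im'].astype(int),z['P']
X,Y,Z=P[...,0],P[...,1],P[...,2]
print('tube px',P[205,231],P[192,221],P[210,215-0], 'desk',P[300,240])
roi=np.zeros(X.shape,bool);roi[183:230,210:250]=1
m=roi&(Z>8)&(Z<40)
w=m&(im.min(-1)>110);k=m&(im.max(-1)<75)
def obb(a):
    pts=np.stack([X[a],Y[a]],-1).astype(np.float32);r=cv2.minAreaRect(pts);return len(pts),pts.mean(0),r,np.median(Z[a])
t=m&(Z>18)
print('white',obb(w));print('black',obb(k));print('all top',obb(t))
pts=np.stack([X[t],Y[t]],-1);c=pts.mean(0);u,s,v=np.linalg.svd(pts-c);print(c,v[0])
# handle
h=np.zeros(X.shape,bool);h[185:228,345:380]=1
h&=(Z>112)
for a in range(188,228,2):
    r=np.where(h[a])[0]
    if len(r):print(a,r.min(),r.max(),P[a,r].mean(0).round(1),Z[a,r].max().round(1))
# press base / yoke
b=np.zeros(X.shape,bool);b[200:270,300:425]=1
y=b&(Z>85)&(Z<116);print('yoke',obb(y))
bb=b&(Z>4)&(Z<130);print('press',obb(bb))
# bystanders
for n,(r0,r1,c0,c1) in dict(glue=(230,275,200,235),stap=(165,208,418,458),blue=(165,205,268,300)).items():
    q=np.zeros(X.shape,bool);q[r0:r1,c0:c1]=1;q&=Z>8;print(n,obb(q))
big=cv2.resize(z['im'][160:280,200:440,::-1].astype(np.uint8),None,fx=3.3,fy=3.3,interpolation=cv2.INTER_CUBIC);cv2.imwrite('pics/c0.png',big)
E
```

```text
tube px [ 462.36553301 -307.84482174   23.63169765] [ 404.12567713 -342.53510306   24.6119775 ] [ 4.55509306e+02 -3.59524848e+02 -6.01376984e-02] desk [ 771.73289678 -264.6216938     1.78264038]
white (287, array([ 475.5711, -304.7732], dtype=float32), ((472.08966064453125, -304.94244384765625), (117.05754089355469, 25.704042434692383), 26.990087509155273), np.float64(24.619832579663246))
black (57, array([ 402.20673, -342.39053], dtype=float32), ((402.8170471191406, -342.81396484375), (39.22745895385742, 21.49312973022461), 25.56715965270996), np.float64(25.610305888414725))
all top (354, array([ 454.06555, -314.93588], dtype=float32), ((449.2821350097656, -316.14593505859375), (167.70323181152344, 26.927127838134766), 27.425397872924805), np.float64(24.94590001198381))
[ 454.06557462 -314.93584234] [0.88931084 0.45730321]
190 359 361 [545.3  54.  132.6] 134.4
192 358 363 [676.3  24.7 248. ] 819.3
194 358 363 [559.8  53.1 131.6] 133.7
196 358 363 [565.7  52.3 130.1] 132.1
198 358 363 [571.5  51.5 128.4] 131.1
200 358 363 [576.8  50.8 126.3] 130.3
202 358 363 [583.1  49.9 125.2] 127.
[... 683 characters left out ...]
578247070312, 67.94308471679688), (350.8841247558594, 247.62490844726562), 83.22797393798828), np.float64(38.896475810775016))
glue (754, array([ 679.816  , -320.03995], dtype=float32), ((972.313720703125, -234.16458129882812), (670.191162109375, 52.170570373535156), 16.438325881958008), np.float64(77.68384113680419))
stap (665, array([453.2446 , 311.27936], dtype=float32), ((840.0987548828125, 138.64158630371094), (101.16311645507812, 1020.888427734375), 66.11103057861328), np.float64(44.08504281699086))
blue (365, array([ 389.29623, -153.25276], dtype=float32), ((787.8623046875, -121.36609649658203), (994.8701782226562, 65.67891693115234), 4.587000846862793), np.float64(24.79369943628726))
```

View pics/c0.png

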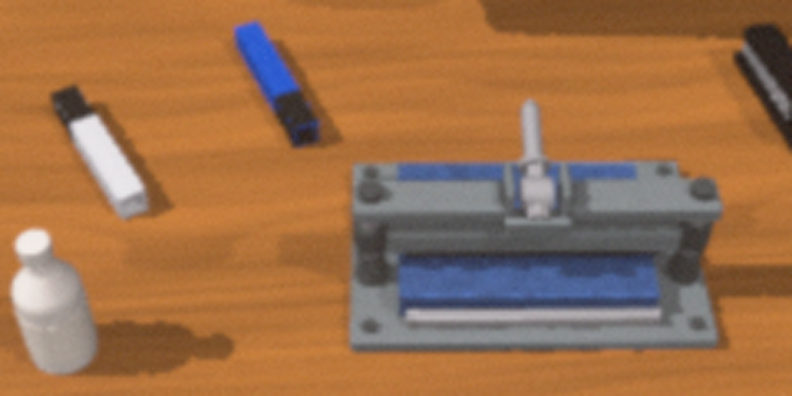

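The crop confirms the target: sleeve at the upper-left end and open mouth toward the glue bottle. The tube's centre is near (449,-316), its yaw is 27°, and the pivot is near (627,47). Moving above the sleeve now.

Call:
servo_tool([
  {"hand": 1, "dx": 0.024, "dy": 0.015, "dz": -0.011, "turn": 0.021},
  {"dx": 0.024, "dy": 0.015, "dz": -0.011, "turn": 0.021},
  {"dx": 0.024, "dy": 0.015, "dz": -0.011, "turn": 0.021},
  {"dx": 0.024, "dy": 0.015, "dz": -0.011, "turn": 0.021},
  {"dx": 0.024, "dy": 0.015, "dz": -0.011, "turn": 0.021},
  {"dx": 0.024, "dy": 0.015, "dz": -0.011, "turn": 0.021},
  {"dx": 0.024, "dy": 0.015, "dz": -0.011, "turn": 0.021},
  {"dx": 0.024, "dy": 0.015, "dz": -0.011, "turn": 0.021},
  {"dx": 0.024, "dy": 0.015, "dz": -0.011, "turn": 0.021},
  {"dx": 0.024, "dy": 0.015, "dz": -0.011, "turn": 0.021},
  {"dx": 0.027, "dy": 0.017, "dz": 0},
  {"dx": 0},
], newtons=30)

```text
$.moves[1]: bad value
```

```bash
python3 - <<'E'
from h import *
im,d,c=snap('wrist','w0');print(status.get_obs()['tcp_pos'])
P=world('wrist',d,c);Z=P[...,2]
m=(Z>18)&(Z<32);n,l,st,ce=cv2.connectedComponentsWithStats(m.astype(np.uint8))
for i in range(1,n):
    if st[i,4]>1500:
        a=l==i;pts=P[a][:,:2].astype(np.float32);r=cv2.minAreaRect(pts);col=im[a].mean(0);blk=a&(im.max(-1)<75)
        print(st[i],r,np.median(Z[a]),col, cv2.minAreaRect(P[blk][:,:2].astype(np.float32)) if blk.sum()>50 else '')
E
```

```text
[ 137.38599748 -506.6512837   404.32160683]
```

View pics/w0.png

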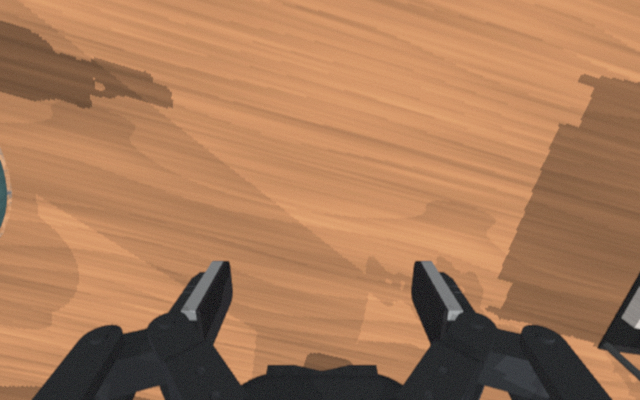

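The call was refused because each row needs every key, so the arm didn't move. The wrist picture shows only desk and the open fingers (pads at about (220,290) and (430,290)).

Call:
servo_tool([
  {"hand": 1, "dx": 0.024, "dy": 0.015, "dz": -0.011, "turn": 0.021},
  {"hand": 1, "dx": 0.024, "dy": 0.015, "dz": -0.011, "turn": 0.021},
  {"hand": 1, "dx": 0.024, "dy": 0.015, "dz": -0.011, "turn": 0.021},
  {"hand": 1, "dx": 0.024, "dy": 0.015, "dz": -0.011, "turn": 0.021},
  {"hand": 1, "dx": 0.024, "dy": 0.015, "dz": -0.011, "turn": 0.021},
  {"hand": 1, "dx": 0.024, "dy": 0.015, "dz": -0.011, "turn": 0.021},
  {"hand": 1, "dx": 0.024, "dy": 0.015, "dz": -0.011, "turn": 0.021},
  {"hand": 1, "dx": 0.024, "dy": 0.015, "dz": -0.011, "turn": 0.021},
  {"hand": 1, "dx": 0.024, "dy": 0.015, "dz": -0.011, "turn": 0.021},
  {"hand": 1, "dx": 0.024, "dy": 0.015, "dz": -0.011, "turn": 0.021},
  {"hand": 1, "dx": 0.027, "dy": 0.017, "dz": 0, "turn": 0},
  {"hand": 1, "dx": 0, "dy": 0, "dz": 0, "turn": 0},
], newtons=30)

```text
t: 1.15
tcp_pos: [407.3, -337.2, 293.9]
tool_rot: [0.972, 0.237, 0.0, -0.001]
ft_force: [0.5, 0.0, -0.8]
opening: 85.5
gripper_force: 0.0
```

```bash
python3 - <<'E'
from h import *
im,d,c=snap('wrist','w1');print(status.get_obs()['tcp_pos'])
P=world('wrist',d,c);Z=P[...,2]
m=(Z>18)&(Z<32);n,l,st,ce=cv2.connectedComponentsWithStats(m.astype(np.uint8))
for i in range(1,n):
    if st[i,4]>1500:
        a=l==i;pts=P[a][:,:2].astype(np.float32);r=cv2.minAreaRect(pts);col=im[a].mean(0);blk=a&(im.max(-1)<75)
        print(st[i],r,np.median(Z[a]),col, cv2.minAreaRect(P[blk][:,:2].astype(np.float32)) if blk.sum()>50 else '')
E
```

```text
[ 405.99374886 -338.24062461  294.16984884]
[  49   12   66  223 8975] ((370.6235046386719, -155.52940368652344), (160.25274658203125, 27.893329620361328), 19.606346130371094) 25.839511575520635 [ 57.67754875  83.71966574 144.35052925] ((422.9568176269531, -137.50485229492188), (48.57105255126953, 26.616445541381836), 20.031713485717773)
[ 305   22   37  217 7378] ((448.7117004394531, -316.9689025878906), (160.26382446289062, 25.822654724121094), 26.811269760131836) 25.82892916287664 [202.3907563  202.26579019 202.40417457] ((399.5155029296875, -341.77203369140625), (46.2831916809082, 22.301517486572266), 26.929868698120117)
[ 447  139  149  160 6171] ((460.4548034667969, -487.6461181640625), (27.533931732177734, 150.16554260253906), 85.58661651611328) 25.548486484072725 [ 71.8483228   99.30140982 155.5597148 ] ((510.3383483886719, -490.9583435058594), (26.312946319580078, 47.93601608276367), 85.07787322998047)
```

View pics/w1.png

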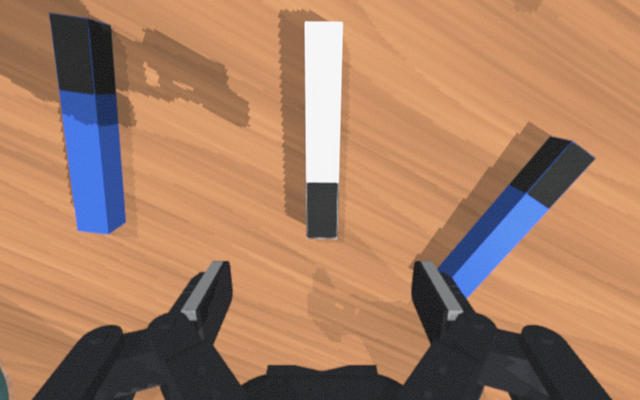

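The wrist view shows the tube straight ahead of the fingers, with its sleeve at (322,210). It is clear of both blue tubes. Descending and gripping.

Call:
servo_tool([
  {"hand": 1, "dx": 0, "dy": 0, "dz": -0.03, "turn": -0.003},
  {"hand": 1, "dx": 0, "dy": 0, "dz": -0.03, "turn": -0.003},
  {"hand": 1, "dx": 0, "dy": 0, "dz": -0.03, "turn": 0},
  {"hand": 1, "dx": 0, "dy": 0, "dz": -0.02, "turn": 0},
  {"hand": 1, "dx": 0, "dy": 0, "dz": -0.01, "turn": 0},
  {"hand": 0, "dx": 0, "dy": 0, "dz": 0, "turn": 0},
  {"hand": 0, "dx": 0, "dy": 0, "dz": 0, "turn": 0},
  {"hand": 0, "dx": 0, "dy": 0, "dz": 0, "turn": 0},
  {"hand": 0, "dx": 0, "dy": 0, "dz": 0, "turn": 0},
  {"hand": 0, "dx": 0, "dy": 0, "dz": 0, "turn": 0},
  {"hand": 0, "dx": 0, "dy": 0, "dz": 0, "turn": 0},
  {"hand": 0, "dx": 0, "dy": 0, "dz": 0, "turn": 0},
], newtons=25)

```text
t: 2.2
tcp_pos: [404.6, -340.0, 175.6]
tool_rot: [0.973, 0.232, 0.0, 0.001]
ft_force: [-1.5, 0.2, 6.4]
opening: 24.5
gripper_force: 24.6
```

Call:
servo_tool([
  {"hand": 0, "dx": 0, "dy": 0, "dz": 0.01, "turn": 0},
  {"hand": 0, "dx": 0, "dy": 0, "dz": 0.01, "turn": 0},
  {"hand": 0, "dx": 0, "dy": 0, "dz": 0.01, "turn": 0},
  {"hand": 0, "dx": 0, "dy": 0, "dz": 0.005, "turn": 0},
  {"hand": 0, "dx": 0, "dy": 0, "dz": 0, "turn": 0},
  {"hand": 0, "dx": 0, "dy": 0, "dz": 0, "turn": 0},
], newtons=20)

```text
t: 2.7
tcp_pos: [404.4, -339.7, 209.8]
tool_rot: [0.973, 0.232, 0.0, 0.0]
ft_force: [-0.8, 0.4, -2.7]
opening: 24.8
gripper_force: 23.3
```

```bash
cat > tube.py <<'E'
from h import *
def tube():
    """axis of the bright tube body in the wrist view: plane-top line fit"""
    c=eyes.calibration('wrist');im,d=eyes.camera('wrist');P=world('wrist',d,c)
    m=((im.min(-1)>165)&(d>0)&(np.ptp(im.astype(int),axis=-1)<20)).astype(np.uint8)
    n,l,st,ce=cv2.connectedComponentsWithStats(m)
    ok=[i for i in range(1,n) if 220<ce[i][0]<420];i=max(ok,key=lambda i:st[i,4])
    a=P[cv2.erode((l==i).astype(np.uint8),np.ones((5,5)))>0]
    c0=np.median(a,0);v=np.linalg.svd(a-a.mean(0),full_matrices=False)[2][0];v*=np.sign(v[0])
    s=(a-c0)@v
    return im,P,st[i],c0+v*s.min(),c0+v*s.max(),np.degrees([np.arcsin(v[2]),np.arctan2(v[1],v[0])])
if __name__=='__main__':
    im,P,st,a,b,ang=tube();s=status.get_obs();print(s['t'],s['tcp_pos'],st,a,b,'pitch,yaw',ang)
E
python3 tube.py
```

```text
2.75 [ 404.30539544 -339.59938321  209.39505739] [  281     0    76   251 16641] [ 423.07540218 -331.75804142   59.73752353] [ 504.41466007 -288.36051763   59.57494795] pitch,yaw [-0.10103755 28.08158227]
```

The tube stays level in the grip and doesn't droop, but the stub needs it pitched 15° mouth-down. I'll regrip nearer the middle. Pressing the free end gently on the bolted yoke's end should then pitch it.

Call:
servo_tool([
  {"hand": 0, "dx": 0, "dy": 0, "dz": -0.018, "turn": 0},
  {"hand": 0, "dx": 0, "dy": 0, "dz": -0.017, "turn": 0},
  {"hand": 0, "dx": 0, "dy": 0, "dz": 0, "turn": 0},
  {"hand": 0.6, "dx": 0, "dy": 0, "dz": 0, "turn": 0},
  {"hand": 0.6, "dx": 0, "dy": 0, "dz": 0, "turn": 0},
  {"hand": 0.6, "dx": 0.016, "dy": 0.008, "dz": 0, "turn": 0},
  {"hand": 0.6, "dx": 0.015, "dy": 0.008, "dz": 0, "turn": 0},
  {"hand": 0, "dx": 0, "dy": 0, "dz": 0, "turn": 0},
  {"hand": 0, "dx": 0, "dy": 0, "dz": 0, "turn": 0},
  {"hand": 0, "dx": 0, "dy": 0, "dz": 0, "turn": 0},
  {"hand": 0, "dx": 0, "dy": 0, "dz": 0, "turn": 0},
  {"hand": 0, "dx": 0, "dy": 0, "dz": 0, "turn": 0},
], newtons=20)

```text
t: 3.75
tcp_pos: [434.9, -323.9, 174.5]
tool_rot: [0.973, 0.232, -0.0, -0.0]
ft_force: [0.3, -0.2, -2.0]
opening: 24.7
gripper_force: 20.8
```

```bash
python3 - <<'E'
from h import *
z=np.load('s0.npz');P=z['P'];X,Y,Z=P[...,0],P[...,1],P[...,2]
b=np.zeros(X.shape,bool);b[200:270,300:425]=1
y=b&(Z>103)&(Z<113)
p=P[y];
for lo in range(-110,210,20):
    q=p[(p[:,1]>=lo)&(p[:,1]<lo+20)]
    if len(q):print(lo,len(q),q[:,0].min().round(),q[:,0].max().round(),np.median(q[:,2]).round(1))
k=b&(Z>113)&(Z<140)&((Y<0)|(Y>90));
for q in (P[k&(Y<0)],P[k&(Y>90)]): print('knob',len(q),q.min(0) if len(q) else'',q.max(0) if len(q) else '',q.mean(0) if len(q) else '')
e=b&(Z>10)&(Z<18);q=P[e];print('base',q.min(0),q.max(0))
f=P[e&(Y<-75)];print(f.mean(0)); r=cv2.minAreaRect(q[:,:2].astype(np.float32));print(r)
# base front edge line: min x per y / back edge
for nm,fn in (('back',np.max),('front',np.min)):
    ys=range(-80,180,20);xs=[fn(q[(q[:,1]>=t)&(q[:,1]<t+20),0]) for t in ys];print(nm,np.round(xs),np.polyfit(np.array(ys)+10,xs,1))
E
```

```text
-110 11 605.0 633.0 107.8
-90 42 602.0 634.0 107.6
-70 83 603.0 636.0 108.0
-50 81 604.0 638.0 107.9
-30 81 605.0 640.0 108.0
-10 80 607.0 639.0 107.8
10 57 609.0 643.0 108.2
30 39 600.0 649.0 109.0
50 32 603.0 651.0 108.0
70 67 611.0 647.0 108.0
90 86 612.0 647.0 108.0
110 83 613.0 649.0 108.0
130 84 615.0 650.0 108.1
150 84 618.0 652.0 108.2
170 39 619.0 652.0 107.8
190 1 619.0 619.0 105.5
knob 41 [604.77501003 -88.69067247 113.36488664] [627.04269717 -70.48526859 118.23167422] [617.44863008 -79.78302898 115.63301774]
knob 41 [626.15107711 166.03075895 113.04164242] [644.40568067 185.24283661 118.55778458] [636.23047657 175.34504681 116.34596148]
base [484.56749674 -99.32000439  10.05816634] [705.61813965 201.76827829  17.99989464]
[637.10667548 -87.2258813   14.08836818]
((595.822998046875, 50.82124328613281), (290.49267578125, 203.38101196289062), 85.91851043701172)
back [690. 690. 691. 692. 694. 695. 696. 698. 700. 703. 703. 705. 705.] [7.24137097e-02 6.93426078e+02]
front [485. 487. 489. 491. 493. 496. 495. 682. 684. 685. 687. 618. 504.] [  0.74417683 524.06629157]
```

Call:
servo_tool([
  {"hand": 0, "dx": 0, "dy": 0, "dz": 0.034, "turn": 0},
  {"hand": 0, "dx": 0, "dy": 0, "dz": 0.034, "turn": 0},
  {"hand": 0, "dx": 0, "dy": 0, "dz": 0.034, "turn": 0},
  {"hand": 0, "dx": 0, "dy": 0, "dz": 0.034, "turn": 0},
  {"hand": 0, "dx": 0, "dy": 0, "dz": 0.034, "turn": 0},
  {"hand": 0, "dx": 0.015, "dy": 0.0138, "dz": 0, "turn": -0.108},
  {"hand": 0, "dx": 0.015, "dy": 0.0138, "dz": 0, "turn": -0.108},
  {"hand": 0, "dx": 0.015, "dy": 0.0138, "dz": 0, "turn": -0.108},
  {"hand": 0, "dx": 0.015, "dy": 0.0138, "dz": 0, "turn": -0.108},
  {"hand": 0, "dx": 0.015, "dy": 0.0138, "dz": 0, "turn": -0.108},
  {"hand": 0, "dx": 0.015, "dy": 0.0138, "dz": 0, "turn": -0.108},
  {"hand": 0, "dx": 0.015, "dy": 0.0138, "dz": 0, "turn": -0.108},
], newtons=25)

```text
t: 4.75
tcp_pos: [540.7, -226.6, 344.5]
tool_rot: [0.989, -0.146, -0.0, -0.0]
ft_force: [-0.8, -1.2, -1.8]
opening: 24.6
gripper_force: 27.0
```

Call:
servo_tool([
  {"hand": 0, "dx": 0.015, "dy": 0.0138, "dz": 0, "turn": -0.108},
  {"hand": 0, "dx": 0.015, "dy": 0.0138, "dz": 0, "turn": -0.108},
  {"hand": 0, "dx": 0.015, "dy": 0.0138, "dz": 0, "turn": -0.108},
  {"hand": 0, "dx": 0.015, "dy": 0.0138, "dz": 0, "turn": -0.108},
  {"hand": 0, "dx": 0.015, "dy": 0.0138, "dz": 0, "turn": -0.108},
  {"hand": 0, "dx": 0.015, "dy": 0.0138, "dz": 0, "turn": -0.108},
  {"hand": 0, "dx": 0.015, "dy": 0.0138, "dz": 0, "turn": -0.108},
  {"hand": 0, "dx": 0, "dy": 0, "dz": -0.02, "turn": 0},
  {"hand": 0, "dx": 0, "dy": 0, "dz": -0.02, "turn": 0},
  {"hand": 0, "dx": 0, "dy": 0, "dz": 0, "turn": 0},
], newtons=20)

```text
t: 5.58
tcp_pos: [517.8, -316.0, 299.6]
tool_rot: [0.935, -0.346, 0.021, -0.072]
ft_force: [-0.3, 0.6, -1.5]
opening: 24.6
gripper_force: 26.9
```

```bash
python3 - <<'E'
from tube import *
print(status.get_obs()['q'])
im,P,st,a,b,ang=tube();s=status.get_obs();print(s['t'],s['tcp_pos'],st,a,b,'pitch,yaw',ang)
cv2.imwrite('pics/w2.png',im[...,::-1])
E
```

```text
[-0.70991543  0.4494887  -0.05287251  1.07824443  0.14915942  3.14037089]
5.6333 [ 518.27317759 -315.81124998  301.5239203 ] [  286    55    73   247 15180] [ 529.00594688 -294.84340889  152.75366673] [ 603.07494221 -360.93848305  151.4561438 ] pitch,yaw [ -0.74884096 -41.74395797]
```

View pics/w2.png

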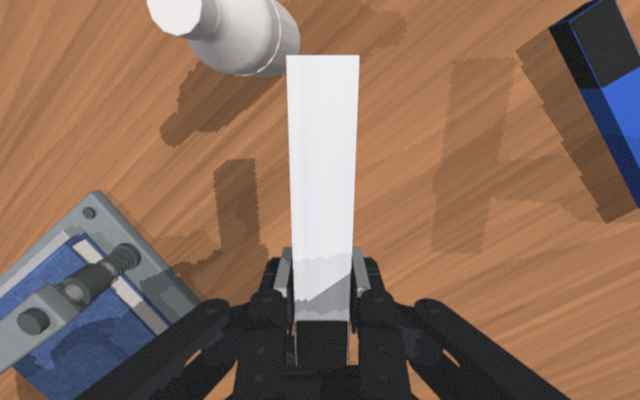

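The bottle is at (225,35) in the wrist view, close to the tube's mouth but not touched. Joint 6 hit its limit, and the tool has tilted and drifted. I'll turn back and rise, then look at the pose again.

Call:
servo_tool([
  {"hand": 0, "dx": 0, "dy": 0.005, "dz": 0.02, "turn": 0.05},
  {"hand": 0, "dx": 0, "dy": 0.01, "dz": 0.02, "turn": 0.1},
  {"hand": 0, "dx": 0, "dy": 0.01, "dz": 0.01, "turn": 0.1},
  {"hand": 0, "dx": 0, "dy": 0.01, "dz": 0, "turn": 0.1},
  {"hand": 0, "dx": 0, "dy": 0, "dz": 0, "turn": 0},
], newtons=20)

```text
t: 6.05
tcp_pos: [519.3, -279.5, 354.9]
tool_rot: [0.982, -0.174, 0.012, -0.074]
ft_force: [0.3, 0.8, -1.8]
opening: 24.4
gripper_force: 27.0
```

```bash
python3 - <<'E'
from h import *
from scipy.spatial.transform import Rotation as R
s=status.get_obs();M=R.from_quat(s['tool_rot']).as_matrix();print(s['t'],s['q'],s['tcp_pos'],s['tool_rot']);print(M.round(3),np.degrees(np.arctan2(M[1,0],M[0,0])))
E
```

```text
6.05 [-0.65887749  0.40881953  0.03373556  1.24370844  0.14129183  2.83072714] [ 519.34741458 -279.47304665  354.91931203] [ 0.98186627 -0.17431585  0.01171392 -0.07358933]
[[ 0.939 -0.341  0.049]
 [-0.344 -0.928  0.14 ]
 [-0.003 -0.149 -0.989]] -20.12289761255245
```

The roll tilt from the joint limit persists (q5 = 0.14). The slip-on yaw is only reachable a full turn away anyway, with q6 near -2.9. I'll spin there and use the opposite limit to take the tilt back out.

Call:
servo_tool([
  {"hand": 0, "dx": 0, "dy": 0, "dz": 0, "turn": 0.12},
  {"hand": 0, "dx": 0, "dy": 0, "dz": 0, "turn": 0.12},
  {"hand": 0, "dx": 0, "dy": 0, "dz": 0, "turn": 0.12},
  {"hand": 0, "dx": 0, "dy": 0, "dz": 0, "turn": 0.12},
  {"hand": 0, "dx": 0, "dy": 0, "dz": 0, "turn": 0.12},
  {"hand": 0, "dx": 0, "dy": 0, "dz": 0, "turn": 0.12},
  {"hand": 0, "dx": 0, "dy": 0, "dz": 0, "turn": 0.12},
  {"hand": 0, "dx": 0, "dy": 0, "dz": 0, "turn": 0.12},
  {"hand": 0, "dx": 0, "dy": 0, "dz": 0, "turn": 0.12},
  {"hand": 0, "dx": 0, "dy": 0, "dz": 0, "turn": 0.12},
  {"hand": 0, "dx": 0, "dy": 0, "dz": 0, "turn": 0.12},
  {"hand": 0, "dx": 0, "dy": 0, "dz": 0, "turn": 0.12},
], newtons=30)

```text
t: 7.05
tcp_pos: [519.2, -281.2, 353.4]
tool_rot: [0.854, 0.515, -0.041, -0.062]
ft_force: [0.4, -0.0, -1.1]
opening: 24.8
gripper_force: 30.7
```

Call:
servo_tool([
  {"hand": 0, "dx": 0, "dy": 0, "dz": 0, "turn": 0.12},
  {"hand": 0, "dx": 0, "dy": 0, "dz": 0, "turn": 0.12},
  {"hand": 0, "dx": 0, "dy": 0, "dz": 0, "turn": 0.12},
  {"hand": 0, "dx": 0, "dy": 0, "dz": 0, "turn": 0.12},
  {"hand": 0, "dx": 0, "dy": 0, "dz": 0, "turn": 0.12},
  {"hand": 0, "dx": 0, "dy": 0, "dz": 0, "turn": 0.12},
  {"hand": 0, "dx": 0, "dy": 0, "dz": 0, "turn": 0.12},
  {"hand": 0, "dx": 0, "dy": 0, "dz": 0, "turn": 0.12},
  {"hand": 0, "dx": 0, "dy": 0, "dz": 0, "turn": 0.12},
  {"hand": 0, "dx": 0, "dy": 0, "dz": 0, "turn": 0.12},
  {"hand": 0, "dx": 0, "dy": 0, "dz": 0, "turn": 0.12},
  {"hand": 0, "dx": 0, "dy": 0, "dz": 0, "turn": 0.12},
])

```text
t: 8.05
tcp_pos: [519.2, -281.1, 353.4]
tool_rot: [0.303, 0.95, -0.072, -0.02]
ft_force: [0.3, 0.2, -2.2]
opening: 24.5
gripper_force: 30.7
```

Call:
servo_tool([
  {"hand": 0, "dx": 0, "dy": 0, "dz": 0, "turn": 0.12},
  {"hand": 0, "dx": 0, "dy": 0, "dz": 0, "turn": 0.12},
  {"hand": 0, "dx": 0, "dy": 0, "dz": 0, "turn": 0.12},
  {"hand": 0, "dx": 0, "dy": 0, "dz": 0, "turn": 0.12},
  {"hand": 0, "dx": 0, "dy": 0, "dz": 0, "turn": 0.12},
  {"hand": 0, "dx": 0, "dy": 0, "dz": 0, "turn": 0.12},
  {"hand": 0, "dx": 0, "dy": 0, "dz": 0, "turn": 0.12},
  {"hand": 0, "dx": 0, "dy": 0, "dz": 0, "turn": 0.12},
  {"hand": 0, "dx": 0, "dy": 0, "dz": 0, "turn": 0.12},
  {"hand": 0, "dx": 0, "dy": 0, "dz": 0, "turn": 0.12},
  {"hand": 0, "dx": 0, "dy": 0, "dz": 0, "turn": 0.12},
  {"hand": 0, "dx": 0, "dy": 0, "dz": 0, "turn": 0.12},
])

```text
t: 9.05
tcp_pos: [519.1, -281.1, 353.5]
tool_rot: [-0.399, 0.914, -0.068, 0.032]
ft_force: [-0.4, -0.1, -1.9]
opening: 24.5
gripper_force: 30.7
```

Call:
servo_tool([
  {"hand": 0, "dx": 0, "dy": 0, "dz": 0, "turn": 0.12},
  {"hand": 0, "dx": 0, "dy": 0, "dz": 0, "turn": 0.12},
  {"hand": 0, "dx": 0, "dy": 0, "dz": 0, "turn": 0.12},
  {"hand": 0, "dx": 0, "dy": 0, "dz": 0, "turn": 0.12},
  {"hand": 0, "dx": 0, "dy": 0, "dz": 0, "turn": 0.12},
  {"hand": 0, "dx": 0, "dy": 0, "dz": 0, "turn": 0.12},
  {"hand": 0, "dx": 0, "dy": 0, "dz": 0, "turn": 0.12},
  {"hand": 0, "dx": 0, "dy": 0, "dz": 0, "turn": 0.12},
  {"hand": 0, "dx": 0, "dy": 0, "dz": 0, "turn": 0.12},
  {"hand": 0, "dx": 0, "dy": 0, "dz": 0, "turn": 0.12},
])

```text
t: 9.88
tcp_pos: [519.1, -281.1, 353.5]
tool_rot: [0.845, -0.529, 0.038, -0.065]
ft_force: [-0.1, 0.1, -1.0]
opening: 24.7
gripper_force: 30.7
```

```bash
cat > st.py <<'E'
from h import *
from scipy.spatial.transform import Rotation as R
s=status.get_obs();M=R.from_quat(s['tool_rot']).as_matrix();print(s['t'],s['q'].round(3),s['tcp_pos'].round(1),'F',s['ft_force'].round(1));print(M.round(3).tolist(),'yaw',np.degrees(np.arctan2(M[1,0],M[0,0])))
E
python3 st.py
```

```text
9.8833 [-0.66   0.364 -0.042  1.101  0.136 -2.679] [ 519.1 -281.1  353.5] F [-0.1  0.1 -1. ]
[[0.437, -0.89, 0.132], [-0.899, -0.432, 0.069], [-0.004, -0.149, -0.989]] yaw -64.07221245878792
```

Call:
servo_tool([
  {"hand": 0, "dx": 0, "dy": 0, "dz": 0, "turn": 0.12},
  {"hand": 0, "dx": 0, "dy": 0, "dz": 0, "turn": 0.12},
  {"hand": 0, "dx": 0, "dy": 0, "dz": 0, "turn": 0.12},
  {"hand": 0, "dx": 0, "dy": 0, "dz": 0, "turn": 0.12},
  {"hand": 0, "dx": 0, "dy": 0, "dz": 0, "turn": 0.12},
  {"hand": 0, "dx": 0, "dy": 0, "dz": 0, "turn": 0.12},
  {"hand": 0, "dx": 0, "dy": 0, "dz": 0, "turn": 0},
])

```text
t: 10.47
tcp_pos: [561.4, -208.3, 354.4]
tool_rot: [0.966, -0.254, 0.009, -0.047]
ft_force: [-0.2, -0.0, -1.7]
opening: 24.3
gripper_force: 30.8
```

```bash
python3 st.py
```

```text
10.4667 [-0.51   0.407  0.033  1.201  0.096 -3.137] [ 561.4 -208.3  354.4] F [-0.2 -0.  -1.7]
[[0.871, -0.49, 0.042], [-0.491, -0.867, 0.086], [-0.006, -0.096, -0.995]] yaw -29.429108534358857
```

Call:
servo_tool([
  {"hand": 0, "dx": 0, "dy": 0, "dz": 0, "turn": 0.12},
  {"hand": 0, "dx": 0, "dy": 0, "dz": 0, "turn": 0.12},
  {"hand": 0, "dx": 0, "dy": 0, "dz": 0, "turn": 0.12},
  {"hand": 0, "dx": 0, "dy": 0, "dz": 0, "turn": 0.12},
  {"hand": 0, "dx": 0, "dy": 0, "dz": 0, "turn": 0},
])

```text
t: 10.88
tcp_pos: [609.3, -70.1, 355.1]
tool_rot: [0.992, -0.125, -0.004, 0.001]
ft_force: [0.4, 1.2, -1.4]
opening: 24.6
gripper_force: 30.9
```

```bash
python3 st.py
```

```text
10.8833 [-2.470e-01  4.360e-01  8.300e-02  1.226e+00 -2.000e-03 -3.138e+00] [609.3 -70.1 355.1] F [ 0.4  1.2 -1.4]
[[0.969, -0.248, -0.008], [-0.248, -0.969, -0.0], [-0.008, 0.002, -1.0]] yaw -14.382036020521458
```

The tilt is gone. Next I press the free end on the yoke's end knob from behind to pitch the tube mouth-down.

Call:
servo_tool([
  {"hand": 0, "dx": 0.0157, "dy": -0.0089, "dz": 0, "turn": -0.047},
  {"hand": 0, "dx": 0.0157, "dy": -0.0089, "dz": 0, "turn": -0.047},
  {"hand": 0, "dx": 0.0157, "dy": -0.0089, "dz": 0, "turn": -0.047},
  {"hand": 0, "dx": 0.0157, "dy": -0.0089, "dz": 0, "turn": -0.047},
  {"hand": 0, "dx": 0, "dy": 0, "dz": -0.03, "turn": 0},
  {"hand": 0, "dx": 0, "dy": 0, "dz": -0.02, "turn": 0},
  {"hand": 0, "dx": 0, "dy": 0, "dz": -0.006, "turn": 0},
  {"hand": 0, "dx": 0, "dy": 0, "dz": -0.006, "turn": 0},
  {"hand": 0, "dx": 0, "dy": 0, "dz": 0, "turn": 0},
], newtons=20)

```text
t: 11.63
tcp_pos: [670.9, -110.9, 292.6]
tool_rot: [0.975, -0.221, -0.005, 0.0]
ft_force: [-0.4, 0.7, -1.1]
opening: 24.1
gripper_force: 30.8
```

```bash
python3 st.py; python3 tube.py
```

```text
11.6333 [-2.830e-01  5.800e-01  1.660e-01  1.166e+00 -1.000e-03 -2.979e+00] [ 670.9 -110.9  292.6] F [-0.4  0.7 -1.1]
[[0.902, -0.431, -0.009], [-0.431, -0.902, 0.002], [-0.009, 0.002, -1.0]] yaw -25.53892562201378
11.6833 [ 671.08029546 -110.82556604  293.43351315] [  286    55    73   232 14530] [ 673.05886259 -111.45331191  143.76717323] [ 755.06321966 -152.32884187  142.91067035] pitch,yaw [ -0.53556837 -26.49421679]
```

Call:
servo_tool([
  {"hand": 0, "dx": 0, "dy": 0, "dz": -0.004, "turn": 0},
  {"hand": 0, "dx": 0, "dy": 0, "dz": -0.004, "turn": 0},
  {"hand": 0, "dx": 0, "dy": 0, "dz": -0.004, "turn": 0},
  {"hand": 0, "dx": 0, "dy": 0, "dz": 0, "turn": 0},
], newtons=20)

```text
t: 12.02
tcp_pos: [671.2, -110.8, 280.7]
tool_rot: [0.975, -0.22, -0.004, 0.0]
ft_force: [1.0, 0.9, -0.0]
opening: 24.5
gripper_force: 31.3
```

```bash
python3 tube.py
```

```text
12.0667 [ 671.10511148 -110.77850728  280.8166216 ] [  287    55    71   232 14372] [ 674.55703015 -111.93898286  131.89349013] [ 756.0883425  -151.81970125  128.5273832 ] pitch,yaw [ -2.12395455 -26.06538547]
```

Call:
servo_tool([
  {"hand": 0, "dx": 0, "dy": 0, "dz": -0.003, "turn": 0},
  {"hand": 0, "dx": 0, "dy": 0, "dz": -0.003, "turn": 0},
  {"hand": 0, "dx": 0, "dy": 0, "dz": -0.002, "turn": 0},
  {"hand": 0, "dx": 0, "dy": 0, "dz": 0, "turn": 0},
], newtons=20)

```text
t: 12.4
tcp_pos: [671.7, -111.1, 273.3]
tool_rot: [0.975, -0.22, -0.003, 0.0]
ft_force: [4.2, -2.0, 4.9]
opening: 24.3
gripper_force: 32.8
```

```bash
python3 tube.py
```

```text
12.45 [ 671.62473469 -111.07837245  273.37606047] [  290    58    64   231 13338] [ 674.40664945 -112.2911044   124.88404856] [ 756.58287263 -152.76436372  107.78686301] pitch,yaw [-10.57234714 -26.22107075]
```

Call:
servo_tool([
  {"hand": 0, "dx": 0, "dy": 0, "dz": -0.002, "turn": 0},
  {"hand": 0, "dx": 0, "dy": 0, "dz": -0.002, "turn": 0},
  {"hand": 0, "dx": 0, "dy": 0, "dz": 0, "turn": 0},
  {"hand": 0, "dx": 0.005, "dy": -0.002, "dz": 0.02, "turn": 0},
  {"hand": 0, "dx": 0, "dy": 0, "dz": 0.03, "turn": 0},
  {"hand": 0, "dx": 0, "dy": 0, "dz": 0.03, "turn": 0},
  {"hand": 0, "dx": 0, "dy": 0, "dz": 0, "turn": 0},
], newtons=30)

```text
t: 13.03
tcp_pos: [676.4, -112.8, 354.0]
tool_rot: [0.975, -0.22, -0.001, 0.0]
ft_force: [1.7, -0.3, -1.1]
opening: 24.5
gripper_force: 32.8
```

```bash
python3 tube.py;python3 st.py
```

```text
13.0833 [ 676.35081298 -112.81438116  351.29632266] [  292    62    60   227 12831] [ 679.76522711 -113.75054522  205.7429641 ] [ 761.39425567 -153.8948453   181.77359904] pitch,yaw [-14.76174672 -26.18747552]
13.0833 [-2.840e-01  5.660e-01  3.020e-01  1.311e+00 -1.000e-03 -2.981e+00] [ 676.4 -112.8  351.3] F [ 0.6 -0.1 -1.7]
[[0.903, -0.43, -0.005], [-0.43, -0.903, 0.0], [-0.004, 0.002, -1.0]] yaw -25.461180585392757
```

Call:
servo_tool([
  {"hand": 0, "dx": 0, "dy": 0, "dz": 0.03, "turn": 0},
  {"hand": 0, "dx": -0.0242, "dy": 0.0175, "dz": 0, "turn": 0.0372},
  {"hand": 0, "dx": -0.0242, "dy": 0.0175, "dz": 0, "turn": 0.0372},
  {"hand": 0, "dx": -0.0242, "dy": 0.0175, "dz": 0, "turn": 0.0372},
  {"hand": 0, "dx": -0.0242, "dy": 0.0175, "dz": 0, "turn": 0.0372},
  {"hand": 0, "dx": -0.0242, "dy": 0.0175, "dz": 0, "turn": 0.0372},
  {"hand": 0, "dx": -0.0242, "dy": 0.0175, "dz": 0, "turn": 0.0372},
  {"hand": 0, "dx": -0.0242, "dy": 0.0175, "dz": 0, "turn": 0.0372},
  {"hand": 0, "dx": -0.0242, "dy": 0.0175, "dz": 0, "turn": 0.0372},
  {"hand": 0, "dx": -0.0242, "dy": 0.0175, "dz": 0, "turn": 0.0372},
  {"hand": 0, "dx": -0.0242, "dy": 0.0175, "dz": -0.015, "turn": 0.0372},
  {"hand": 0, "dx": 0, "dy": 0, "dz": -0.03, "turn": 0},
])

```text
t: 14.08
tcp_pos: [430.5, 64.3, 334.5]
tool_rot: [0.999, -0.034, -0.003, 0.001]
ft_force: [1.8, -0.6, -0.9]
opening: 24.5
gripper_force: 32.7
```

Call:
servo_tool([
  {"hand": 0, "dx": 0, "dy": 0, "dz": 0, "turn": 0},
  {"hand": 0, "dx": 0, "dy": 0, "dz": 0, "turn": 0},
])

```text
t: 14.25
tcp_pos: [433.5, 62.3, 332.9]
tool_rot: [0.999, -0.036, -0.006, 0.001]
ft_force: [0.8, 0.1, -1.2]
opening: 24.7
gripper_force: 32.5
```

```bash
python3 st.py; python3 - <<'E'
from tube import *
im,P,st,a,b,ang=tube();print(st,a,b,ang)
cv2.imwrite('pics/w3.png',im[...,::-1]);np.savez('w3.npz',im=im,P=P)
E
```

```text
14.25 [-4.300e-02  1.580e-01 -3.910e-01  1.034e+00 -2.000e-03 -3.112e+00] [433.5  62.3 332.9] F [ 0.8  0.1 -1.2]
[[0.997, -0.072, -0.012], [-0.072, -0.997, -0.002], [-0.011, 0.003, -1.0]] yaw -4.1476210134411415
[  291    62    62   228 12936] [434.99808034  60.3917154  184.72025838] [525.88028977  54.948696   159.88593046] [-15.25737834  -3.42740308]
```

View pics/w3.png

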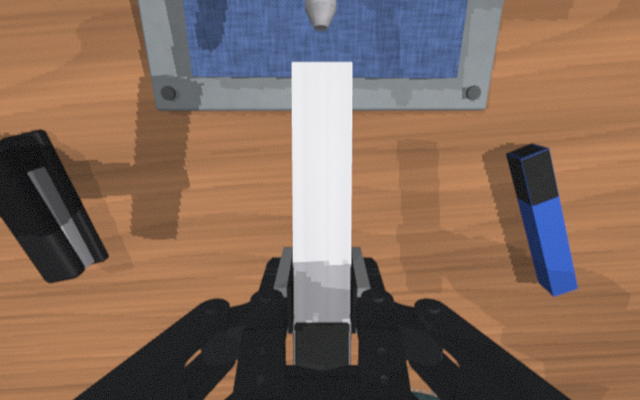

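The tube points straight at the stub: its mouth is at (322,62) and the stub tip at (320,28). The base plate and volume lie ahead and are clear. Measuring the offset between mouth and stub.

```bash
python3 - <<'E'
from h import *
z=np.load('w3.npz');P=z['P'];im=z['im'].astype(int)
for r in range(0,32,4):
    row=P[r,295:350];m=(row[:,2]>105)&(row[:,2]<150)
    if m.sum():
        q=row[m];i=np.where(m)[0]+295;print(r,i.min(),i.max(),q.mean(0).round(1),q[:,2].max().round(1),'y mid',((q[0]+q[-1])/2).round(1))
# tube edges
for r in range(70,250,30):
    row=im[r].min(-1)>165;i=np.where(row[250:400])[0]+250;m=[j for j in i if abs(P[r,j,2]-P[r,322,2])<6];q=P[r,m];print(r,min(m),max(m),((q[2]+q[-3])/2).round(1),P[r,322].round(1))
E
```

```text
0 305 335 [553.9  53.4 133.5] 136.1 y mid [554.7  53.2 129.7]
4 305 335 [552.3  53.3 133.8] 136.6 y mid [552.9  53.3 130.8]
8 305 335 [550.7  53.5 133.3] 134.9 y mid [551.3  53.4 130.5]
12 305 335 [549.2  53.5 132.7] 135.6 y mid [550.2  53.5 127.3]
16 308 333 [547.6  53.5 132.8] 135.1 y mid [548.1  53.4 129.4]
20 309 331 [546.   53.8 132.5] 135.6 y mid [546.6  53.8 128.9]
24 311 329 [544.3  53.9 132.2] 134.6 y mid [544.7  53.9 129.9]
28 313 327 [542.9  54.  130.4] 132.3 y mid [542.8  54.  130.8]
70 292 351 [523.1  54.8 160.7] [523.1  54.6 160.1]
100 292 351 [511.4  55.6 164.3] [511.4  55.4 163.4]
130 292 351 [499.6  56.5 167.4] [499.7  56.3 167.7]
160 292 351 [487.5  57.3 169.9] [487.8  57.2 171.4]
190 293 350 [475.6  58.2 174.5] [475.5  58.1 173.9]
220 293 350 [463.   59.1 177.1] [463.   59.  177.1]
```

Call:
servo_tool([
  {"hand": 0, "dx": 0, "dy": 0.0004, "dz": -0.012, "turn": 0},
  {"hand": 0, "dx": 0, "dy": 0, "dz": 0, "turn": 0},
  {"hand": 0, "dx": 0.0096, "dy": -0.0007, "dz": -0.0026, "turn": 0},
  {"hand": 0, "dx": 0.0096, "dy": -0.0007, "dz": -0.0026, "turn": 0},
  {"hand": 0, "dx": 0.0048, "dy": -0.00035, "dz": -0.0013, "turn": 0},
  {"hand": 0, "dx": 0.0048, "dy": -0.00035, "dz": -0.0013, "turn": 0},
  {"hand": 0, "dx": 0, "dy": 0, "dz": 0, "turn": 0},
])

```text
t: 14.88
tcp_pos: [464.0, 60.3, 313.7]
tool_rot: [0.999, -0.036, -0.004, 0.001]
ft_force: [-1.0, -0.1, -1.5]
opening: 24.5
gripper_force: 32.6
```

```bash
python3 st.py;python3 tube.py
```

```text
14.8833 [-4.500e-02  2.200e-01 -3.660e-01  9.940e-01 -2.000e-03 -3.113e+00] [464.   60.3 313.7] F [-1.  -0.1 -1.5]
[[0.997, -0.073, -0.009], [-0.073, -0.997, -0.002], [-0.008, 0.002, -1.0]] yaw -4.164322453275103
14.9333 [463.38979422  60.43903648 313.75726393] [  291     0    62   290 14069] [466.27013628  58.37104495 167.09120159] [584.74459074  50.2479489  131.249621  ] pitch,yaw [-16.7947183   -3.92229578]
```

Call:
servo_tool([
  {"hand": 0, "dx": 0.0048, "dy": -0.00035, "dz": -0.0013, "turn": 0},
  {"hand": 0, "dx": 0.0048, "dy": -0.00035, "dz": -0.0013, "turn": 0},
  {"hand": 0, "dx": 0.0048, "dy": -0.00035, "dz": -0.0013, "turn": 0},
  {"hand": 0, "dx": 0.0048, "dy": -0.00035, "dz": -0.0013, "turn": 0},
  {"hand": 0, "dx": 0, "dy": 0, "dz": 0, "turn": 0},
])

```text
t: 15.35
tcp_pos: [482.9, 59.0, 308.4]
tool_rot: [0.999, -0.036, -0.004, 0.001]
ft_force: [-0.0, -0.2, -2.5]
opening: 24.1
gripper_force: 32.6
```

Call:
servo_tool([
  {"hand": 0, "dx": 0.0048, "dy": -0.00035, "dz": -0.0013, "turn": 0},
  {"hand": 0, "dx": 0.0048, "dy": -0.00035, "dz": -0.0013, "turn": 0},
  {"hand": 0, "dx": 0.0048, "dy": -0.00035, "dz": -0.0013, "turn": 0},
  {"hand": 0, "dx": 0.0048, "dy": -0.00035, "dz": -0.0013, "turn": 0},
  {"hand": 0, "dx": 0, "dy": 0, "dz": 0, "turn": 0},
])

```text
t: 15.77
tcp_pos: [502.1, 57.6, 303.2]
tool_rot: [0.999, -0.036, -0.004, 0.001]
ft_force: [0.2, -0.5, -0.9]
opening: 24.3
gripper_force: 32.6
```

Sliding freely. The last millimetres go slowly until contact.

Call:
servo_tool([
  {"hand": 0, "dx": 0.0034, "dy": -0.00025, "dz": -0.0009, "turn": 0},
  {"hand": 0, "dx": 0.0024, "dy": -0.0002, "dz": -0.00065, "turn": 0},
  {"hand": 0, "dx": 0.0019, "dy": -0.00014, "dz": -0.0005, "turn": 0},
  {"hand": 0, "dx": 0, "dy": 0, "dz": 0, "turn": 0},
])

```text
t: 16.1
tcp_pos: [508.4, 57.2, 301.1]
tool_rot: [0.999, -0.036, -0.005, 0.001]
ft_force: [-4.9, 0.3, -2.8]
opening: 24.5
gripper_force: 32.4
```

Call:
servo_tool([
  {"hand": 0, "dx": 0.0019, "dy": -0.00014, "dz": -0.0005, "turn": 0},
  {"hand": 0, "dx": 0.001, "dy": 0, "dz": -0.0003, "turn": 0},
  {"hand": 0, "dx": 0, "dy": 0, "dz": 0, "turn": 0},
])

```text
t: 16.35
tcp_pos: [509.3, 57.2, 299.9]
tool_rot: [0.999, -0.036, -0.008, 0.001]
ft_force: [-21.7, 0.9, 9.6]
opening: 24.0
gripper_force: 34.1
```

Seated against the collar: about 20 N of axial contact, at the predicted x. Letting go.

Call:
servo_tool([
  {"hand": 0.7, "dx": 0, "dy": 0, "dz": 0, "turn": 0},
  {"hand": 0.7, "dx": 0, "dy": 0, "dz": 0, "turn": 0},
  {"hand": 0.7, "dx": 0, "dy": 0, "dz": 0, "turn": 0},
  {"hand": 0.7, "dx": 0, "dy": 0, "dz": 0, "turn": 0},
  {"hand": 0.7, "dx": -0.0096, "dy": 0.0007, "dz": 0.001, "turn": 0},
  {"hand": 0.7, "dx": -0.0096, "dy": 0.0007, "dz": 0.001, "turn": 0},
  {"hand": 0.7, "dx": -0.0096, "dy": 0.0007, "dz": 0.001, "turn": 0},
  {"hand": 0.7, "dx": -0.0096, "dy": 0.0007, "dz": 0.001, "turn": 0},
  {"hand": 0.7, "dx": 0, "dy": 0, "dz": 0, "turn": 0},
])

```text
t: 17.1
tcp_pos: [471.3, 60.0, 305.0]
tool_rot: [0.999, -0.036, -0.004, 0.001]
ft_force: [1.0, 0.3, 0.3]
opening: 59.6
gripper_force: 0.0
```

```bash
python3 st.py; python3 - <<'E'
from h import *
im,d,c=snap('wrist','w4');P=world('wrist',d,c)
b,_,_=snap('side','d4')
m=im.astype(int).min(-1)>165
for r in range(0,400,20):
    i=np.where(m[r,280:365])[0]+280
    if len(i)>6: print(r,i.min(),i.max(),P[r,i].mean(0).round(1))
a=np.hstack([cv2.resize(im[100:400,220:420],(400,600)),cv2.resize(b[170:280,210:390],(400,245))[:0].reshape(0,400,3) if 0 else np.vstack([cv2.resize(b[150:300,220:420],(400,300)),im[0:300,220:620]])])
cv2.imwrite('pics/c4.png',a[...,::-1])
E
```

```text
17.1 [-4.500e-02  2.380e-01 -3.660e-01  9.760e-01 -2.000e-03 -3.114e+00] [471.3  60.  305. ] F [1.  0.3 0.3]
[[0.997, -0.072, -0.009], [-0.072, -0.997, -0.002], [-0.009, 0.002, -1.0]] yaw -4.135369050286556
0 290 353 [586.9  50.7 131. ]
20 291 353 [579.7  51.1 132.6]
40 291 353 [572.4  51.6 134.2]
60 291 353 [564.9  52.1 138.1]
80 291 352 [557.5  53.  139.9]
100 291 352 [549.8  53.6 137.7]
120 292 352 [542.2  53.8 141.2]
140 291 352 [534.   54.8 140.8]
160 292 352 [525.8  54.8 142.5]
180 292 351 [518.3  55.7 146.4]
200 293 351 [510.1  56.1 148.4]
220 293 351 [501.6  56.7 150.1]
240 293 351 [491.9  57.2 149.7]
```

View pics/c4.png

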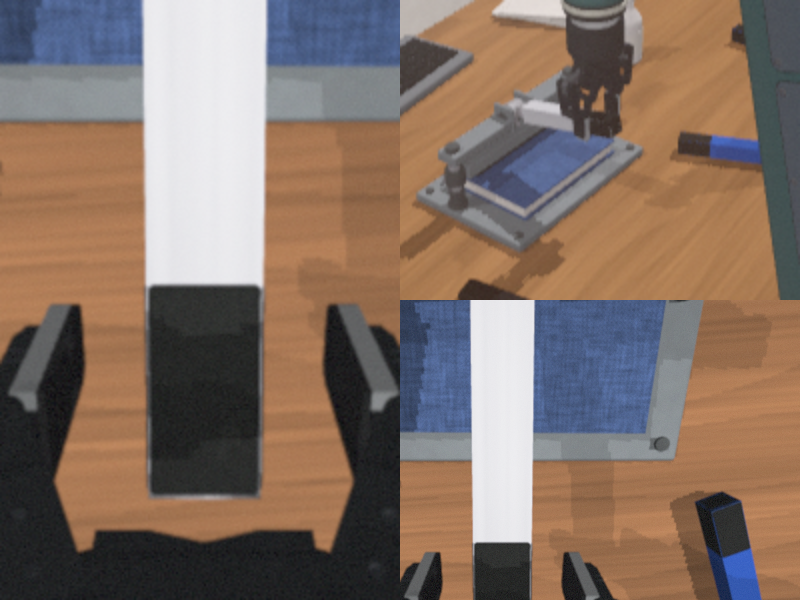

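The tube sits on the stub with its mouth at the collar side. It droops about 4° within the play, to 11° pitch. The sleeve is between the open pads (crop (205,390)). Gripping the sleeve, then nudging it toward the collar.

Call:
servo_tool([
  {"hand": 0.7, "dx": -0.002, "dy": 0, "dz": -0.008, "turn": 0},
  {"hand": 0.7, "dx": 0, "dy": 0, "dz": 0, "turn": 0},
  {"hand": 0, "dx": 0, "dy": 0, "dz": 0, "turn": 0},
  {"hand": 0, "dx": 0, "dy": 0, "dz": 0, "turn": 0},
  {"hand": 0, "dx": 0, "dy": 0, "dz": 0, "turn": 0},
  {"hand": 0, "dx": 0, "dy": 0, "dz": 0, "turn": 0},
  {"hand": 0, "dx": 0, "dy": 0, "dz": 0, "turn": 0},
  {"hand": 0, "dx": 0.001, "dy": 0, "dz": 0, "turn": 0},
  {"hand": 0, "dx": 0.001, "dy": 0, "dz": 0, "turn": 0},
  {"hand": 0, "dx": 0, "dy": 0, "dz": 0, "turn": 0},
], newtons=50)

```text
t: 18.03
tcp_pos: [472.3, 59.9, 296.4]
tool_rot: [0.999, -0.036, -0.006, 0.001]
ft_force: [-11.3, -1.0, 7.8]
opening: 24.3
gripper_force: 51.4
```

```bash
python3 - <<'E'
import numpy as np
e=np.radians(np.r_[12.2,np.linspace(14,100,33)]);r=158.5
h=-r*np.cos(e);z=r*np.sin(e);H=np.round(np.diff(h),1);Zd=np.round(np.diff(z),1)
for i in range(len(H)):print(i,np.degrees(e[i+1]).round(1),(H[i]*.9974/1000).round(4),(-H[i]*.0724/1000).round(4),(Zd[i]/1000).round(4))
E
```

```text
0 14.0 0.0011 -0.0001 0.0048
1 16.7 0.002 -0.0001 0.0072
2 19.4 0.0023 -0.0002 0.0071
3 22.1 0.0026 -0.0002 0.007
4 24.8 0.003 -0.0002 0.0068
5 27.4 0.0033 -0.0002 0.0067
6 30.1 0.0036 -0.0003 0.0065
7 32.8 0.0039 -0.0003 0.0063
8 35.5 0.0042 -0.0003 0.0062
9 38.2 0.0045 -0.0003 0.0059
10 40.9 0.0047 -0.0003 0.0057
11 43.6 0.005 -0.0004 0.0055
12 46.2 0.0052 -0.0004 0.0053
13 48.9 0.0055 -0.0004 0.005
14 51.6 0.0057 -0.0004 0.0048
15 54.3 0.0059 -0.0004 0.0045
16 57.0 0.0061 -0.0004 0.0042
17 59.7 0.0063 -0.0005 0.0039
18 62.4 0.0065 -0.0005 0.0036
19 65.1 0.0067 -0.0005 0.0033
20 67.8 0.0068 -0.0005 0.003
21 70.4 0.0069 -0.0005 0.0027
22 73.1 0.0071 -0.0005 0.0023
23 75.8 0.0072 -0.0005 0.002
24 78.5 0.0072 -0.0005 0.0017
25 81.2 0.0073 -0.0005 0.0013
26 83.9 0.0074 -0.0005 0.001
27 86.6 0.0074 -0.0005 0.0006
28 89.2 0.0074 -0.0005 0.0003
29 91.9 0.0074 -0.0005 -0.0001
30 94.6 0.0074 -0.0005 -0.0004
31 97.3 0.0074 -0.0005 -0.0008
32 100.0 0.0073 -0.0005 -0.0011
```

Call:
servo_tool([
  {"hand": 0, "dx": 0.0011, "dy": -0.0001, "dz": 0.0048, "turn": 0},
  {"hand": 0, "dx": 0.002, "dy": -0.0001, "dz": 0.0072, "turn": 0},
  {"hand": 0, "dx": 0.0023, "dy": -0.0002, "dz": 0.0071, "turn": 0},
  {"hand": 0, "dx": 0.0026, "dy": -0.0002, "dz": 0.007, "turn": 0},
  {"hand": 0, "dx": 0.003, "dy": -0.0002, "dz": 0.0068, "turn": 0},
  {"hand": 0, "dx": 0.0033, "dy": -0.0002, "dz": 0.0067, "turn": 0},
  {"hand": 0, "dx": 0.0036, "dy": -0.0003, "dz": 0.0065, "turn": 0},
  {"hand": 0, "dx": 0, "dy": 0, "dz": 0, "turn": 0},
], newtons=50)

```text
t: 18.7
tcp_pos: [492.0, 58.4, 343.8]
tool_rot: [0.999, -0.036, -0.004, 0.001]
ft_force: [-3.9, 1.2, -6.3]
opening: 24.5
gripper_force: 50.9
```

Call:
servo_tool([
  {"hand": 0, "dx": 0.0039, "dy": -0.0003, "dz": 0.0063, "turn": 0},
  {"hand": 0, "dx": 0.0042, "dy": -0.0003, "dz": 0.0062, "turn": 0},
  {"hand": 0, "dx": 0.0045, "dy": -0.0003, "dz": 0.0059, "turn": 0},
  {"hand": 0, "dx": 0.0047, "dy": -0.0003, "dz": 0.0057, "turn": 0},
  {"hand": 0, "dx": 0.005, "dy": -0.0004, "dz": 0.0055, "turn": 0},
  {"hand": 0, "dx": 0.0052, "dy": -0.0004, "dz": 0.0053, "turn": 0},
  {"hand": 0, "dx": 0.0055, "dy": -0.0004, "dz": 0.005, "turn": 0},
  {"hand": 0, "dx": 0.0057, "dy": -0.0004, "dz": 0.0048, "turn": 0},
  {"hand": 0, "dx": 0, "dy": 0, "dz": 0, "turn": 0},
])

```text
t: 19.45
tcp_pos: [530.9, 55.6, 388.1]
tool_rot: [0.999, -0.036, -0.004, 0.001]
ft_force: [-5.9, 0.9, -11.9]
opening: 24.5
gripper_force: 51.2
```

```bash
python3 st.py; python3 - <<'E'
from h import *
im,d,c=snap('wrist','w5');P=world('wrist',d,c);m=im.astype(int).min(-1)>165
for r in range(100,300,30):
    i=np.where(m[r,280:365])[0]+280
    if len(i)>6: print(r,i.min(),i.max(),P[r,i].mean(0).round(1))
E
```

```text
19.45 [-4.800e-02  2.870e-01 -5.900e-02  1.232e+00 -2.000e-03 -3.117e+00] [530.9  55.6 388.1] F [ -5.9   0.9 -11.9]
[[0.997, -0.072, -0.008], [-0.072, -0.997, -0.002], [-0.008, 0.002, -1.0]] yaw -4.153604137070317
100 302 341 [606.3  49.2 148.9]
130 300 343 [590.1  50.2 166.6]
160 298 344 [576.2  51.9 184.4]
190 280 364 [541.1  53.3 131.3]
220 296 348 [552.4  52.5 212.8]
```

The tube is at about 50° and following the arc at about 13 N. Continuing over the top.

Call:
servo_tool([
  {"hand": 0, "dx": 0.0059, "dy": -0.0004, "dz": 0.0045, "turn": 0},
  {"hand": 0, "dx": 0.0061, "dy": -0.0004, "dz": 0.0042, "turn": 0},
  {"hand": 0, "dx": 0.0063, "dy": -0.0005, "dz": 0.0039, "turn": 0},
  {"hand": 0, "dx": 0.0065, "dy": -0.0005, "dz": 0.0036, "turn": 0},
  {"hand": 0, "dx": 0.0067, "dy": -0.0005, "dz": 0.0033, "turn": 0},
  {"hand": 0, "dx": 0.0068, "dy": -0.0005, "dz": 0.003, "turn": 0},
  {"hand": 0, "dx": 0.0069, "dy": -0.0005, "dz": 0.0027, "turn": 0},
  {"hand": 0, "dx": 0.0071, "dy": -0.0005, "dz": 0.0023, "turn": 0},
  {"hand": 0, "dx": 0, "dy": 0, "dz": 0, "turn": 0},
])

```text
t: 20.25
tcp_pos: [582.7, 51.9, 415.3]
tool_rot: [0.999, -0.036, -0.004, 0.001]
ft_force: [-8.3, 1.1, -7.7]
opening: 24.3
gripper_force: 50.2
```

Call:
servo_tool([
  {"hand": 0, "dx": 0.0072, "dy": -0.0005, "dz": 0.002, "turn": 0},
  {"hand": 0, "dx": 0.0072, "dy": -0.0005, "dz": 0.0017, "turn": 0},
  {"hand": 0, "dx": 0.0073, "dy": -0.0005, "dz": 0.0013, "turn": 0},
  {"hand": 0, "dx": 0.0074, "dy": -0.0005, "dz": 0.001, "turn": 0},
  {"hand": 0, "dx": 0.0074, "dy": -0.0005, "dz": 0.0006, "turn": 0},
  {"hand": 0, "dx": 0.0074, "dy": -0.0005, "dz": 0.0003, "turn": 0},
  {"hand": 0, "dx": 0, "dy": 0, "dz": 0, "turn": 0},
])

```text
t: 20.83
tcp_pos: [626.9, 48.8, 422.3]
tool_rot: [0.999, -0.036, -0.004, 0.001]
ft_force: [-3.2, 0.6, -4.5]
opening: 24.4
gripper_force: 50.9
```

```bash
python3 st.py
```

```text
20.8333 [-5.100e-02  4.490e-01  2.860e-01  1.415e+00 -2.000e-03 -3.120e+00] [626.9  48.8 422.3] F [-3.2  0.6 -4.5]
[[0.997, -0.072, -0.007], [-0.072, -0.997, -0.002], [-0.007, 0.002, -1.0]] yaw -4.155545912556219
```

Call:
servo_tool([
  {"hand": 0, "dx": 0.0074, "dy": -0.0005, "dz": -0.0001, "turn": 0},
  {"hand": 0, "dx": 0.0074, "dy": -0.0005, "dz": -0.0004, "turn": 0},
  {"hand": 0, "dx": 0.0074, "dy": -0.0005, "dz": -0.0008, "turn": 0},
  {"hand": 0, "dx": 0, "dy": 0, "dz": 0, "turn": 0},
])

```text
t: 21.17
tcp_pos: [649.6, 47.3, 421.2]
tool_rot: [0.999, -0.036, -0.003, 0.001]
ft_force: [2.8, -0.2, 0.7]
opening: 24.7
gripper_force: 51.9
```

Call:
servo_tool([
  {"hand": 0, "dx": 0.004, "dy": -0.0003, "dz": -0.0006, "turn": 0},
  {"hand": 0, "dx": 0.003, "dy": -0.0002, "dz": -0.0005, "turn": 0},
  {"hand": 0, "dx": 0, "dy": 0, "dz": 0, "turn": 0},
])

```text
t: 21.42
tcp_pos: [655.6, 46.9, 419.4]
tool_rot: [0.999, -0.036, -0.004, 0.001]
ft_force: [-2.4, -0.7, -0.6]
opening: 24.0
gripper_force: 51.8
```

Call:
servo_tool([
  {"hand": 0, "dx": 0.003, "dy": -0.0002, "dz": -0.0005, "turn": 0},
  {"hand": 0, "dx": 0, "dy": 0, "dz": 0, "turn": 0},
])

```text
t: 21.58
tcp_pos: [658.5, 46.7, 418.7]
tool_rot: [0.999, -0.036, -0.004, 0.001]
ft_force: [-3.6, -0.5, -0.4]
opening: 24.8
gripper_force: 52.0
```

Call:
servo_tool([
  {"hand": 0.7, "dx": 0, "dy": 0, "dz": 0, "turn": 0},
  {"hand": 0.7, "dx": 0, "dy": 0, "dz": 0, "turn": 0},
  {"hand": 0.7, "dx": 0, "dy": 0, "dz": 0, "turn": 0},
  {"hand": 0.7, "dx": 0, "dy": 0, "dz": 0, "turn": 0},
  {"hand": 0.7, "dx": 0, "dy": 0, "dz": 0.02, "turn": 0},
  {"hand": 0.7, "dx": 0, "dy": 0, "dz": 0.02, "turn": 0},
  {"hand": 0.7, "dx": 0, "dy": 0, "dz": 0.02, "turn": 0},
  {"hand": 0.7, "dx": -0.005, "dy": 0, "dz": 0.02, "turn": 0},
  {"hand": 0.7, "dx": -0.01, "dy": 0, "dz": 0.02, "turn": 0},
  {"hand": 0.7, "dx": -0.02, "dy": 0, "dz": 0.01, "turn": 0},
  {"hand": 0.7, "dx": -0.03, "dy": 0, "dz": 0, "turn": 0},
  {"hand": 0.7, "dx": -0.03, "dy": 0, "dz": 0, "turn": 0},
])

```text
t: 22.58
tcp_pos: [562.8, 46.6, 528.9]
tool_rot: [0.999, -0.036, -0.004, 0.001]
ft_force: [0.4, -0.6, 1.4]
opening: 60.0
gripper_force: 0.0
```

```bash
python3 st.py; python3 - <<'E'
from h import *
a,_,_=snap('scene','s6');b,_,_=snap('side','d6')
cv2.imwrite('pics/c6.png',np.hstack([cv2.resize(a[60:280,190:490],(440,323)),cv2.resize(b[120:340,180:400],(323,323))])[...,::-1])
P=np.load('s6.npz')['P'];im=a.astype(int);m=(im.min(-1)>165)&(P[...,2]>100)&(P[...,2]<300)&(abs(P[...,1]-48)<25)&(abs(P[...,0]-640)<80)
q=P[m];print(len(q))
for lo in range(110,280,20):
    k=q[(q[:,2]>=lo)&(q[:,2]<lo+20)]
    if len(k):print(lo,len(k),np.median(k,0).round(1))
for n,(r0,r1,c0,c1) in dict(glue=(230,275,200,235),stap=(165,208,418,458),blue=(165,205,268,300)).items():
    p0,p1=np.load('s0.npz')['P'],P;f=lambda p:np.median(p[r0:r1,c0:c1][p[r0:r1,c0:c1,2]>8],0).round(1);print(n,f(p0),f(p1))
E
```

```text
22.5833 [-6.100e-02  3.410e-01  4.010e-01  1.638e+00 -2.000e-03 -3.130e+00] [562.8  46.6 528.9] F [ 0.4 -0.6  1.4]
[[0.997, -0.072, -0.007], [-0.072, -0.997, -0.002], [-0.007, 0.002, -1.0]] yaw -4.1520766564642555
0
glue [ 679.2 -320.2   77.7] [ 679.  -320.2   77.8]
stap [445.7 315.1  44.1] [445.7 315.4  43.8]
blue [ 385.  -153.4   24.8] [ 385.7 -152.2   24.6]
```

View pics/c6.png

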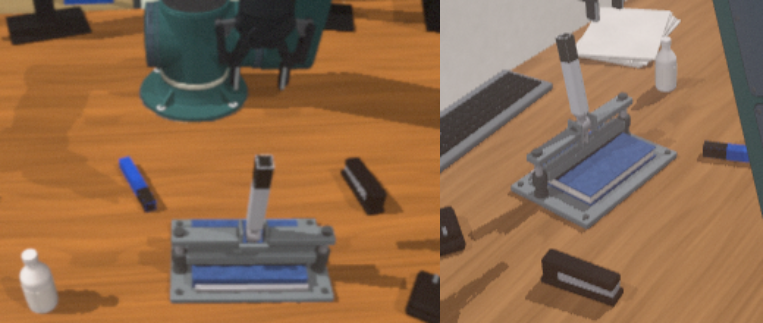

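Both views show the tube upright on the handle and leaning slightly back (crop (260,195) and (570,75)). The clamp is locked, the volume is in place, and the bystanders haven't moved. Handing in.

```bash
python3 -c "
from rig import ctrl
print(ctrl.sign_off())"
```

```text
the job is handed in; nothing more can be done
None
```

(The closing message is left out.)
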